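# Slide the fixture plate out to its line and hold it from tipping

### The job

Pull the red-handled stop pin up out of its brass socket at the end of the aluminium riser and stand it in the blue pot. Then slide the dark fixture plate straight out over that end of the riser, without lifting it off, until the yellow line across the plate lies right over the riser's top edge. The nose-heavy plate would tip there, so finish while still holding it level with the gripper; do not disturb the other things on the bench.

Things in the scene. Friction and masses are not known exactly. Their poses are not given: they have to be found in the camera images.
- riser: Fixed aluminium riser block, 270 (its x) x 130 (its y) x 60 mm high. Origin at the centre of its underside, z up. Its +x end is the end over which the plate must go out; the brass socket is fixed to the middle of that end.
- riser_edge (a point): Middle of the riser's top edge at its +x end (135 mm from its centre, 60 mm up); axes as the riser's, x pointing outward.
- socket_mouth (a point): Centre of the mouth of the upright brass socket, outer diameter 28 mm, bore 19 mm, 38 mm deep; 18 mm beyond the riser's end, and 10 mm lower than the riser's top, so the plate passes over it.
- stop_pin: Loose steel stop pin, 130 mm long, 14 mm diameter, its upper 45 mm a red grip of 18 mm diameter; about 90 g. It starts standing in the socket, 92 mm of it showing above the mouth, and blocks the plate. Origin at the centre of its foot, z along it up to the grip.
- pin_grip (a point): Point on the pin's axis in the middle of the red grip, 112 mm above its foot.
- pot: Loose heavy round blue pot, empty, outer diameter 72 mm, height 85 mm, wall 4 mm, inner floor 6 mm up; about 0.6 kg. Origin at the centre of its underside. The pin may lean in it.
- plate: Loose dark plate, 220 (its x) x 70 x 10 mm, flat on the riser, 0.5 to 0.8 kg. Origin at the centre of its underside, x towards its nose, which looks out over the riser's +x end (skewed up to 0.12 rad). On the nose an aluminium valve body (42 x 52, 34 mm high), on the tail an orange grip rib. Centre of mass 19 mm from the origin towards the nose: with the line over the edge it tips if let go.
- plate_line (a point): Middle of the yellow line (4 mm wide, across the whole plate), at the plate's underside, 25 mm from the plate's origin towards the tail; axes as the plate's.
- plate_rib (a point): Middle of the top face of the orange grip rib on the plate's tail: 36 mm along the plate, 14 mm thick across it, standing 42 mm above the plate's upper face; 85 mm from the plate's origin towards the tail. Axes as the plate's.
- plate_nose (a point): Middle of the plate's front edge, at its underside, 110 mm from the plate's origin.
- manifold_tall: Bystander: steel valve block 60 x 70 x 130 mm high, origin at the centre of its underside.
- manifold_low: Bystander: steel valve block 60 x 70 x 80 mm high, origin at the centre of its underside.
- spool_a: Bystander: black grooved valve spool standing on end, diameter 26, height 110 mm, origin at the centre of its underside.
- spool_b: Bystander: second such valve spool.
- jar: Bystander: amber jar with steel cap, diameter 66, height 95 mm, origin at the centre of its underside.
- wrench: Bystander: wrench lying flat on the bench near the robot.
Mind the look-alikes: they are no part of the job. There is more than one size of the plate; the job needs the largest.

How it is judged:
On the way, in this order (a step that is already met when the one before it is completed fails the run):
1. the stop pin is drawn up out of its socket in the gripper (z of stop_pin in the frame of socket_mouth above 0.003 m and contact force between the fingers and stop_pin above 1 N), for 0.1 s.
2. the stop pin stands in the pot, let go, and the plate has not yet gone out over the edge (horizontal distance between stop_pin and pot below 0.034 m and z of stop_pin in the frame of pot between -0.005 and 0.03 m and angle between stop_pin's own z axis and vertical below 0.8 rad and angle between pot's own z axis and vertical below 0.15 rad and contact force between the fingers and stop_pin below 0.2 N and linear speed of stop_pin below 0.05 m/s and x of plate_nose in the frame of riser_edge below 0.03 m), for 0.2 s.
At the end, for the whole second after the job is handed in: The plate is on the riser, level (0.04 rad), straight (0.09 rad) and at rest, its yellow line within 6 mm of the riser's outer top edge, nose outward, held by the fingers and carried by nothing else but the riser. The pin stands in the upright pot, let go and at rest (x of plate_line in the frame of riser_edge between -0.006 and 0.006 m and x of plate_nose in the frame of riser_edge above 0.12 m and angle between the x axis of plate and the x axis of riser, either way round below 0.09 rad and angle between plate's own z axis and vertical below 0.04 rad and linear speed of plate below 0.02 m/s and angular speed of plate below 0.1 rad/s and contact force between the fingers and plate above 0.5 N and contact force between plate and riser above 0.3 N and contact force between plate and pot below 0.1 N and contact force between plate and stop_pin below 0.1 N and horizontal distance between stop_pin and pot below 0.034 m and z of stop_pin in the frame of pot between -0.005 and 0.03 m and angle between stop_pin's own z axis and vertical below 0.8 rad and angle between pot's own z axis and vertical below 0.15 rad and contact force between the fingers and stop_pin below 0.2 N and linear speed of stop_pin below 0.05 m/s); the arm keeps its last pose, push and grip.
It fails at once if the plate tips (more than 0.2 rad) (angle between plate's own z axis and vertical above 0.2 rad).
It fails at once if the plate is lifted off the riser (by more than 15 mm) (z of plate in the frame of riser above 0.075 m).
It fails at once if the pot is tipped over (angle between pot's own z axis and vertical above 0.5 rad).
It fails at once if a bystander is moved more than 30 mm or tipped (distance of any of manifold_tall, manifold_low, spool_a, spool_b, jar, wrench from where it was at the start of the episode above 0.03 m or angle between any of manifold_tall, manifold_low, spool_a, spool_b, jar, wrench's own z axis and vertical above 0.4 rad).
It also fails if it takes over 50 s, if anything falls off the work surface, if the arm or the gripper's body presses on something with over 40 N, if the wrist force passes 120 N, or if a joint passes its speed limit or range.

### The arm

A 6-joint arm with a two-finger parallel gripper is mounted at the origin on the work surface. World frame = base frame: x ahead of the robot, y to its left, z up, the work surface at z = 0. Lengths are in m, angles in rad, forces in N, time in s.
With the tool pointing down it reaches from about 0.375 to 0.925 m from the base axis. Payload 5.7 kg.
Tool frame: the origin (TCP) lies at the very end of the fingers, on their centre line; the grasp point (between the pads) lies 19 mm behind it; z points along the fingers, y is the line along which they close (so a half turn about z gives the same grasp; the last joint's range is limited). The gripper opens to 85 mm and grips with 20 to 120 N. Pads are 22 mm wide; open, the fingers measure 114 mm over their backs; the gripper's body (76 mm by 85 mm) begins 54 mm behind the grasp point. The pads swing forward as they close: fully open they stand 13 mm farther back than shut.
Start: joints at [-1.349, 0.359, 1.51, -0, 1.272, -0.115], TCP at [0.198, -0.566, 0.231] pointing down, gripper open.
Joint ranges: [-2.97, 2.97], [-1.01, 2.36], [0.21, 2.38], [-0.96, 4.11], [0.2, 2.71], [-2.98, 2.98]. Speed limits (rad/s): [2.39, 2.39, 3.14, 3.14, 3.14, 3.14].

### API

Orientations are given as a unit quaternion [x, y, z, w].
In Python, from cell import telemetry, imaging, bot gives the robot as it stands.
- The arm moves only by the shell command python3 -m jog 'ROWS' [FORCE]. ROWS is JSON, a list of rows, each a list of 3 entries, a list of its own where there are three numbers: the shift along the world's x, y, z in units of 0.15 m (1.0 is 0.15 m), then the turn, a rotation vector about the world's x, y, z in units of 0.5 rad (1.0 is 0.5 rad), then the gripper's target within -1 to 1 (shut at 1, half-way at 0, fully open at -1). In form: [[[x, y, z], [wx, wy, wz], jaw], ...]. A call has 1 to 12 rows; each row is the pose to reach, as a shift and turn from the pose commanded when the call began; what a row does not reach only later rows make up. A row lasts 1/10 s, in which the tool goes at most 50 mm and 8.59 degrees, less where a joint would pass 70% of its speed; a pose out of reach is approached as far as the arm can. A call with a number of a shift or a turn outside -1 to 1 is refused whole. A call with a gripper value outside its range is refused whole. The fingers move at their own pace and stop on an object; FORCE is the grip in N (left out, the last holds). Time passes only in rows, so rows that repeat a pose let the fingers close. It gives the time, the measured TCP pose, the force, the opening and the grip force at its end, in the units of the state.
- telemetry.get_obs(): the state, without advancing time (a new reading comes with each control period).
- imaging.grab_frame(name): name is "scene" or "top"; returns (picture, depth): 400x640x3 uint8, red, green, blue; 400x640 float32, m along the optical axis (not along the pixel's ray), 0 where there is no reading.
- imaging.camera_params(name): a dict with "fx", "fy", "cx", "cy" (pixels), "D" ([k1, k2, p1, p2, k3] as OpenCV has them; the pictures are not rectified), "world_from_camera" (4x4, takes a point from camera to world coordinates). Camera axes: x right, y up, looking along -z (the intrinsics and any distortion apply to the point x, -y, -z); pixel columns grow to the right and rows downward; lengths in m; the calibration is good to about 2 mm. A picture is of the moment at which its call begins. camera_params takes no time and is no camera call.
- bot.finish_job(): hands the job in; it is judged then, once.
The state is a dict: "time_s": time; "joints": joint angles; "joint_velocities": joint speeds; "tau": joint torques, N m; "ee_pos": TCP position; "ee_rot": TCP orientation; "wrist_force": force on the tool from outside, world axes, zero at the start; "wrist_torque": the same for the moment, N m; "gripper_width": opening from 0.0 (shut) to 1.0 (fully open); "gripper_force": force on a finger pad.
Only numpy, scipy, OpenCV 4.12 (cv2) and the standard library are available. Lean on these libraries where they do the work, as an engineer would, in place of code of your own. Each camera call takes 0.05 s, during which the arm holds its last target. There are 200 camera calls.

## Working session

There is one attempt and no reset: what is moved stays moved. The work goes in short steps, Python scripts to look and compute and a shell command to move; the robot and the scene stay as the last step left them, time stands still between calls to the robot, and variables do not carry over. Pictures are saved under pics/ and viewed, at most 10 in all, crops included, and the job is handed in when it is done.

```bash
mkdir -p pics; cat > h.py <<'E'
import numpy as np, cv2
from cell import telemetry, imaging, bot
def grab(n):
    im,d=imaging.grab_frame(n); p=imaging.camera_params(n); return im,d,p
def pts(d,p,uv):
    uv=np.asarray(uv,float).reshape(-1,2)
    K=np.array([[p['fx'],0,p['cx']],[0,p['fy'],p['cy']],[0,0,1]])
    n=cv2.undistortPoints(uv[:,None],K,np.array(p['D'],float))[:,0]
    T=np.array(p['world_from_camera']); r=np.c_[n[:,0],-n[:,1],-np.ones(len(n))]
    if d is None: return r@T[:3,:3].T, T[:3,3]
    z=d[uv[:,1].astype(int),uv[:,0].astype(int)]
    return (r*z[:,None])@T[:3,:3].T+T[:3,3]
def plane(p,uv,z):
    r,o=pts(None,p,uv); return o+r*((z-o[2])/r[:,2])[:,None]
E
python3 - <<'E'
from h import *
print(telemetry.get_obs())
for n in("top","scene"):
    im,d,p=grab(n); cv2.imwrite(f"pics/{n}0.png",im[...,::-1]); np.savez(f"{n}0.npz",im=im,d=d); print(p)
E
```

```text
{'time_s': 0.0, 'joints': array([-1.34910585e+00,  3.59527730e-01,  1.51142096e+00,  1.47586796e-06,
        1.27249458e+00, -1.15085778e-01]), 'joint_velocities': array([-0.00102031, -0.00143215, -0.00078502, -0.00033713,  0.0002275 ,
       -0.00059304]), 'tau': array([ 2.83895060e-03, -5.27611113e+01, -2.78619987e+01,  1.54521695e-04,
        1.34274771e-02,  2.06756800e-05]), 'ee_pos': array([ 0.19812056, -0.56563577,  0.23044442]), 'ee_rot': array([ 9.85855801e-01,  1.67593208e-01, -4.85936736e-05, -9.24032827e-04]), 'wrist_force': array([0.13642771, 0.16582494, 0.4070731 ]), 'wrist_torque': array([ 0.01308375, -0.02745974, -0.00080754]), 'gripper_force': 0.0, 'gripper_width': 1.003145586502004}
{'fx': 372.06406353129614, 'fy': 372.06406353129614, 'cx': 317.62502106169046, 'cy': 202.03400160381602, 'D': array([-0.04443559,  0.        ,  0.        ,  0.        ,  0.        ]), 'world_from_camera': array([[ 4.16109857e-04,  9.98807998e-01, -4.88099369e-02,
         4.95735702e-01],
       [-9.99839696e-01,  1.28924478e-03,  1.78583481e-02,
        -2.87462739e-02],
       [ 1.78999889e-02,  4.87946814e-02,  9.98648421e-01,
         1.21619417e+00],
       [ 0.00000000e+00,  0.00000000e+00,  0.00000000e+00,
         1.00000000e+00]])}
{'fx': 361.7100967661678, 'fy': 361.7100967661678, 'cx': 327.0811974223915, 'cy': 201.70230802577558, 'D': array([0.01975703, 0.        , 0.        , 0.        , 0.        ]), 'world_from_camera': array([[-0.57382759, -0.46655429,  0.67308914,  1.12371167],
       [ 0.81883355, -0.3115058 ,  0.4821574 ,  0.40376039],
       [-0.01528143,  0.82782319,  0.56078093,  0.61488961],
       [ 0.        ,  0.        ,  0.        ,  1.        ]])}
```

View pics/top0.png

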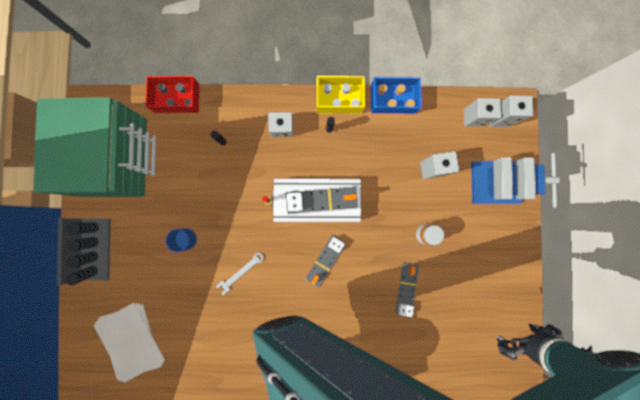

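View pics/scene0.png

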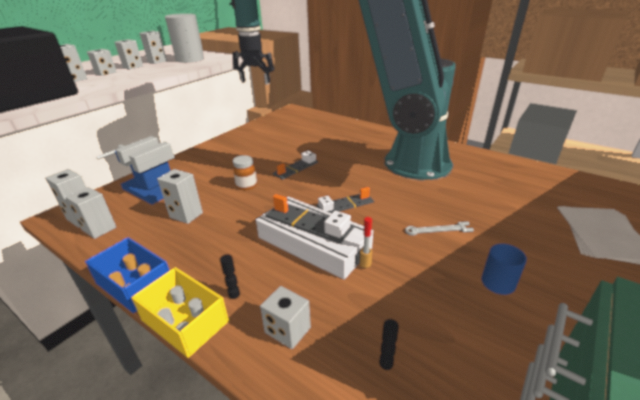

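Top view: the riser with the pin at its left end, pin at (266,198) and the plate on it from (285,202) to (357,198). The pot is at (181,239).

Look-alikes:
- **Plates:** the one on the riser (320,200), and smaller ones on the bench at (325,260) and (407,290). I choose the one on the riser, the largest.
- **Pot:** blue pot (181,239), versus the blue bin (397,95) and the blue vise (507,182).
- **Pin:** red grip (266,198), versus the red bin (172,93) and the spools at (217,137) and (330,124).

Next I check the choice in a close crop and measure.

```bash
cat > m.py <<'E'
from h import *
def rect(m,p,z):
    c=max(cv2.findContours(m.astype(np.uint8),0,1)[0],key=cv2.contourArea)
    q=plane(p,c[:,0].astype(float)+0,z)[:,:2]
    (cx,cy),(w,h),a=cv2.minAreaRect((q*1000).astype(np.float32)); return np.round([cx,cy,w,h,a],1)
E
python3 - <<'E'
from m import *
pt,ps=imaging.camera_params("top"),imaging.camera_params("scene")
t=np.load("top0.npz");s=np.load("scene0.npz")
for n,(im,d),p in(("top",(t['im'],t['d']),pt),("scene",(s['im'],s['d']),ps)):
    vv,uu=np.mgrid[0:400,0:640]; P=pts(d,p,np.c_[uu.ravel(),vv.ravel()]).reshape(400,640,3)
    P[d==0]=np.nan
    hsv=cv2.cvtColor(im,cv2.COLOR_RGB2HSV);H,S,V=[hsv[...,i].astype(int) for i in range(3)]
    box=lambda x0,x1,y0,y1:(uu>=x0)&(uu<=x1)&(vv>=y0)&(vv<=y1)
    R=box(250,370,170,230) if n=="top" else box(250,380,185,280)
    def st(nm,m):
        q=P[m]; print(n,nm,m.sum(),"px",np.c_[uu[m],vv[m]].mean(0).round(1),"med",np.nanmedian(q,0).round(4),"lo",np.nanpercentile(q,3,0).round(4),"hi",np.nanpercentile(q,97,0).round(4))
    st("red",R&((H<5)|(H>173))&(S>150)&(V>80)); st("orange",R&(H>=6)&(H<17)&(S>190)&(V>140)&((P[...,2]>.08)))
    st("yellow",R&(H>=18)&(H<32)&(S>120)&(P[...,2]>.055))
    B=box(160,200,220,255) if n=="top" else box(480,530,240,300)
    pot=B&(H>100)&(H<130)&(S>120); st("pot",pot); st("potrim",pot&(P[...,2]>.075))
    if n=="top":
        r=R&(P[...,2]>.045)&(P[...,2]<.066)&(S<60)&(V>120)&(uu>270)
        print("riser",rect(r,p,.06)); 
        pl=R&(P[...,2]>.063)&(P[...,2]<.08); print("plate",rect(pl,p,.07))
        print("potrim rect",rect(pot,p,.085))
    c=im[165:235,230:390] if n=="top" else im[180:290,240:400]
    cv2.imwrite(f"pics/c_{n}.png",cv2.resize(c,None,fx=5,fy=5,interpolation=2)[...,::-1])
a,b=cv2.imread("pics/c_top.png"),cv2.imread("pics/c_scene.png")
cv2.imwrite("pics/c.png",cv2.resize(np.vstack([a,b]),None,fx=.65,fy=.65))
E
```

```text
top red 19 px [264.9 198.6] med [0.5569 0.1039 0.1419] lo [0.5538 0.0983 0.1276] hi [0.5627 0.1101 0.1455]
top orange 22 px [322.2 197.3] med [ 0.5648 -0.1298  0.1151] lo [ 0.5509 -0.1597  0.1081] hi [0.5709 0.1088 0.145 ]
top yellow 70 px [336.  198.1] med [ 0.5648 -0.0875  0.073 ] lo [ 0.5337 -0.1543  0.0682] hi [ 0.5884 -0.0811  0.1138]
top pot 502 px [180.5 239.6] med [0.4342 0.3917 0.0363] lo [0.4058 0.3429 0.0032] hi [0.4638 0.4116 0.0861]
top potrim 76 px [181.5 240.2] med [0.4335 0.3524 0.0824] lo [0.4051 0.342  0.0755] hi [0.4657 0.4113 0.0887]
riser [557.3 -44.8 128.1 274.3   0. ]
plate [558.6 -61.4  84.1 224.6   3.7]
potrim rect [436.9 366.5  63.2  88.6   9.6]
scene red 108 px [367.5 225.5] med [0.5661 0.1113 0.1295] lo [0.5564 0.1039 0.1034] hi [0.5691 0.1164 0.143 ]
scene orange 153 px [279.8 201.7] med [ 0.5722 -0.1397  0.1002] lo [ 0.5648 -0.1582  0.0816] hi [ 0.5748 -0.1247  0.1127]
scene yellow 53 px [298.1 217.9] med [ 0.5713 -0.0836  0.0702] lo [ 0.5386 -0.0885  0.0669] hi [ 0.5968 -0.0792  0.0715]
scene pot 1475 px [503.3 268.4] med [0.4634 0.3817 0.0552] lo [0.4029 0.3514 0.0104] hi [0.4731 0.4107 0.083 ]
scene potrim 251 px [506.5 258.8] med [0.461  0.381  0.0801] lo [0.4032 0.3504 0.0754] hi [0.4724 0.4113 0.0853]
```

View pics/c.png

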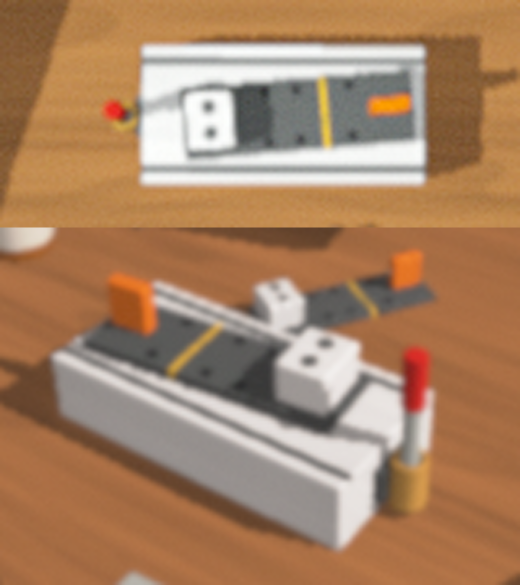

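The crop confirms it: pin (red grip over brass socket) at the riser's left end. The plate on the riser is the large one, with valve body toward the pin, yellow line in the middle and orange rib at the tail. Sizes and heights agree with the description: riser 274x128 mm, pin top z 0.142 m, pot about 70 mm wide. Pin is at about (0.558, 0.106) and pot at about (0.437, 0.379). I'll fly to the pin with the tool turned so the fingers close along world x.

```bash
python3 -m jog '[[[0.48,0.9,0.2],[0,0,0.82],-1],[[0.48,0.9,0.2],[0,0,0.82],-1],[[0.48,0.9,0.2],[0,0,0.82],-1],[[0.48,0.9,0.2],[0,0,0.82],-1],[[0.48,0.9,0.2],[0,0,0.82],-1]]' 60
python3 -m jog '[[[0.48,0.9,0],[0,0,0.82],-1],[[0.48,0.9,0],[0,0,0.82],-1],[[0.48,0.9,0],[0,0,0.82],-1],[[0.48,0.9,0],[0,0,0.82],-1],[[0.48,0.9,0],[0,0,0.82],-1]]'
python3 -m jog '[[[0.48,0.9,0],[0,0,0.82],-1],[[0.48,0.9,0],[0,0,0.82],-1],[[0.48,0.9,0],[0,0,0.82],-1],[[0.48,0.9,0],[0,0,0.82],-1],[[0.48,0.9,0],[0,0,0.82],-1]]'
python3 -m jog '[[[0.48,0.9,0],[0,0,0],-1],[[0.48,0.9,0],[0,0,0],-1],[[0.48,0.9,0],[0,0,0],-1],[[0.48,0.9,0],[0,0,0],-1],[[0.48,0.9,0],[0,0,0],-1]]'
python3 -m jog '[[[0.48,0.88,0],[0,0,0],-1],[[0.48,0.88,0],[0,0,0],-1],[[0.48,0.88,0],[0,0,0],-1],[[0.48,0.88,0],[0,0,0],-1],[[0.48,0.88,0],[0,0,0],-1],[[0.48,0.88,0],[0,0,0],-1],[[0.48,0.88,0],[0,0,0],-1]]'
```

```text
time_s: 0.6
ee_pos: [0.2708, -0.4302, 0.2616]
ee_rot: [0.931, 0.365, -0.0, 0.0]
wrist_force: [-0.7, -0.7, 0.2]
gripper_width: 1.002
gripper_force: 0.0
time_s: 1.1
ee_pos: [0.3425, -0.2968, 0.2611]
ee_rot: [0.837, 0.547, -0.0, 0.0]
wrist_force: [0.1, -0.9, 0.2]
gripper_width: 1.006
gripper_force: 0.0
time_s: 1.6
ee_pos: [0.4149, -0.1625, 0.2611]
ee_rot: [0.709, 0.705, -0.0, 0.0]
wrist_force: [0.1, 0.4, 0.1]
gripper_width: 0.998
gripper_force: 0.0
time_s: 2.1
ee_pos: [0.4869, -0.028, 0.261]
ee_rot: [0.709, 0.705, -0.001, 0.0]
wrist_force: [0.7, -0.4, 0.7]
gripper_width: 0.999
gripper_force: 0.0
time_s: 2.8
ee_pos: [0.5577, 0.1033, 0.2612]
ee_rot: [0.71, 0.705, -0.0, -0.0]
wrist_force: [-0.9, -0.0, -0.6]
gripper_width: 1.002
gripper_force: 0.0
```

```bash
python3 -m jog '[[[0.0,0.02,-0.25],[0,0,0],-1],[[0.0,0.02,-0.5],[0,0,0],-1],[[0.0,0.02,-0.75],[0,0,0],-1],[[0.0,0.02,-0.9],[0,0,0],-1],[[0.0,0.02,-1],[0,0,0],-1],[[0.0,0.02,-1],[0,0,0],-1]]'
python3 -m jog '[[[0.0,0,-0.02],[0,0,0],1],[[0.0,0,-0.02],[0,0,0],1],[[0.0,0,-0.02],[0,0,0],1],[[0.0,0,-0.02],[0,0,0],1],[[0.0,0,-0.02],[0,0,0],1],[[0.0,0,-0.02],[0,0,0],1],[[0.0,0,-0.02],[0,0,0],1],[[0.0,0,-0.02],[0,0,0],1],[[0.0,0,-0.02],[0,0,0],1],[[0.0,0,-0.02],[0,0,0],1],[[0.0,0,-0.02],[0,0,0],1],[[0.0,0,-0.02],[0,0,0],1]]' 60
```

```text
time_s: 3.4
ee_pos: [0.5561, 0.1071, 0.1093]
ee_rot: [0.709, 0.705, -0.002, -0.001]
wrist_force: [0.4, 0.8, 0.9]
gripper_width: 1.0
gripper_force: 0.0
time_s: 4.6
ee_pos: [0.5585, 0.1089, 0.1091]
ee_rot: [0.708, 0.706, 0.0, 0.0]
wrist_force: [-1.9, -0.3, 5.0]
gripper_width: 0.195
gripper_force: 58.4
```

```bash
python3 -m jog '[[[0,0,0.15],[0,0,0],1],[[0,0,0.3],[0,0,0],1],[[0,0,0.45],[0,0,0],1],[[0,0,0.6],[0,0,0],1],[[0,0,0.75],[0,0,0],1],[[0,0,0.8],[0,0,0],1],[[0,0,0.8],[0,0,0],1],[[0,0,0.8],[0,0,0],1]]'
python3 - <<'E'
from h import *
im,d,p=grab("scene"); cv2.imwrite("pics/s1.png",cv2.resize(im[100:310,240:560],None,fx=2.5,fy=2.5)[...,::-1])
E
```

```text
time_s: 5.4
ee_pos: [0.5576, 0.1087, 0.2273]
ee_rot: [0.708, 0.706, -0.001, -0.0]
wrist_force: [0.2, -0.0, -1.4]
gripper_width: 0.194
gripper_force: 58.8
```

View pics/s1.png

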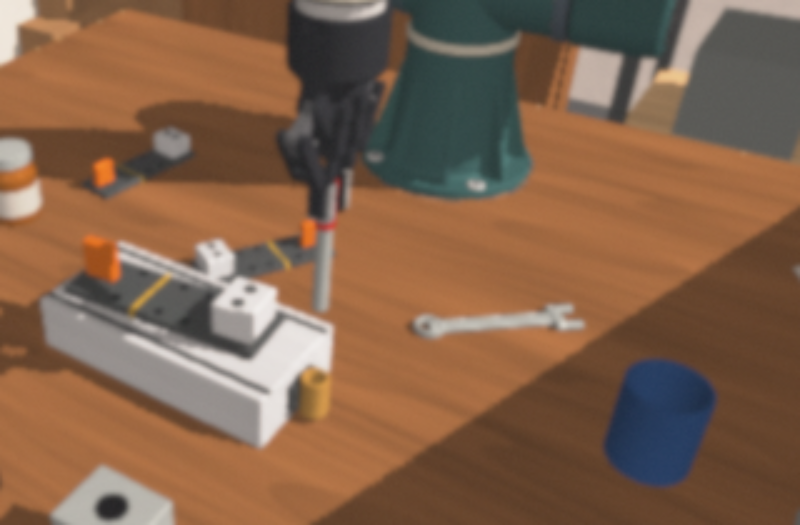

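The pin hangs upright in the gripper (crop (320,190)-(322,310)), the socket is empty, and the plate hasn't moved. Carry it to the pot.

```bash
python3 -m jog '[[[-0.1,0.22,0],[0,0,0],1],[[-0.2,0.45,0],[0,0,0],1],[[-0.3,0.68,0],[0,0,0],1],[[-0.4,0.9,0],[0,0,0],1],[[-0.4,0.9,0],[0,0,0],1]]'
python3 -m jog '[[[-0.1,0.22,0],[0,0,0],1],[[-0.2,0.45,0],[0,0,0],1],[[-0.3,0.68,0],[0,0,0],1],[[-0.37,0.82,0],[0,0,0],1],[[-0.4,0.9,0],[0,0,0],1],[[-0.4,0.9,0],[0,0,0],1],[[-0.4,0.9,0],[0,0,0],1],[[-0.4,0.9,0],[0,0,0],1]]'
python3 - <<'E'
from h import *
for n,b in(("scene",(430,590,130,300)),("top",(130,230,190,290))):
    im,d,p=grab(n); x0,x1,y0,y1=b
    hsv=cv2.cvtColor(im,cv2.COLOR_RGB2HSV).astype(int); vv,uu=np.mgrid[0:400,0:640]
    P=pts(d,p,np.c_[uu.ravel(),vv.ravel()]).reshape(400,640,3)
    bx=(uu>=x0)&(uu<x1)&(vv>=y0)&(vv<y1)
    m=bx&(hsv[...,0]>100)&(hsv[...,0]<130)&(hsv[...,1]>120)&(P[...,2]>.075)&(P[...,2]<.09)
    q=P[m]; print(n,"rim",m.sum(),np.percentile(q[:,:2],[2,98],0).round(4))
    m=bx&(P[...,2]>.13)&(P[...,2]<.19)&(abs(P[...,0]-.437)<.05)&(abs(P[...,1]-.378)<.05)
    if m.sum(): print("pin",m.sum(),[(z,np.median(P[m&(abs(P[...,2]-z)<.008)],0).round(4)) for z in(.14,.155,.17)])
E
```

```text
time_s: 5.95
ee_pos: [0.4953, 0.2469, 0.2267]
ee_rot: [0.707, 0.707, -0.001, -0.002]
wrist_force: [-0.4, -0.2, -0.6]
gripper_width: 0.189
gripper_force: 58.8
time_s: 6.75
ee_pos: [0.4389, 0.3774, 0.228]
ee_rot: [0.709, 0.705, -0.0, 0.0]
wrist_force: [-0.1, 0.2, -1.2]
gripper_width: 0.198
gripper_force: 58.8
scene rim 255 [[0.4027 0.3496]
 [0.4728 0.4119]]
pin 200 [(0.14, array([0.4453, 0.3762, 0.1403])), (0.155, array([0.4451, 0.3768, 0.155 ])), (0.17, array([0.445 , 0.3765, 0.1702]))]
top rim 70 [[0.4051 0.3421]
 [0.4657 0.4078]]
pin 37 [(0.14, array([0.4439, 0.3698, 0.1386])), (0.155, array([0.4418, 0.37  , 0.1553])), (0.17, array([0.4401, 0.3696, 0.171 ]))]
```

```bash
python3 -m jog '[[[0,0.03,-0.15],[0,0,0],1],[[0,0.03,-0.3],[0,0,0],1],[[0,0.03,-0.45],[0,0,0],1],[[0,0.03,-0.6],[0,0,0],1],[[0,0.03,-0.7],[0,0,0],1],[[0,0.03,-0.76],[0,0,0],1],[[0,0.03,-0.8],[0,0,0],1],[[0,0.03,-0.8],[0,0,0],1]]'
python3 -m jog '[[[0,0,0],[0,0,0],0.3],[[0,0,0],[0,0,0],0],[[0,0,0],[0,0,0],0],[[0,0,0],[0,0,0],0],[[0,0,0],[0,0,0],-0.5],[[0,0,0],[0,0,0],-0.5],[[0,0,0],[0,0,0],-0.5],[[0,0,0],[0,0,0],-0.5]]'
python3 -m jog '[[[0,0,0.2],[0,0,0],-0.5],[[0,0,0.5],[0,0,0],-0.5],[[0,0,0.8],[0,0,0],-0.5],[[0,0,1],[0,0,0],-0.5],[[0,0,1],[0,0,0],-0.5],[[0,0,1],[0,0,0],-0.5]]'
python3 - <<'E'
from h import *
im,d,p=grab("scene"); a=cv2.resize(im[160:310,420:580],None,fx=2.5,fy=2.5)
T,td,tp=grab("top"); np.savez("top1.npz",im=T,d=td); b=cv2.resize(T[150:300,150:310],None,fx=2.5,fy=2.5)
cv2.imwrite("pics/s2.png",np.hstack([a,b])[...,::-1])
E
```

```text
time_s: 7.65
ee_pos: [0.4383, 0.3829, 0.1079]
ee_rot: [0.709, 0.706, -0.0, -0.0]
wrist_force: [0.1, 0.0, -0.8]
gripper_width: 0.191
gripper_force: 58.8
time_s: 8.45
ee_pos: [0.4382, 0.3832, 0.1082]
ee_rot: [0.709, 0.706, -0.0, -0.0]
wrist_force: [0.4, -0.1, -0.2]
gripper_width: 0.754
gripper_force: 0.0
time_s: 9.05
ee_pos: [0.4384, 0.3834, 0.2588]
ee_rot: [0.709, 0.706, 0.001, 0.0]
wrist_force: [-0.4, -0.8, -0.8]
gripper_width: 0.75
gripper_force: 0.0
```

View pics/s2.png

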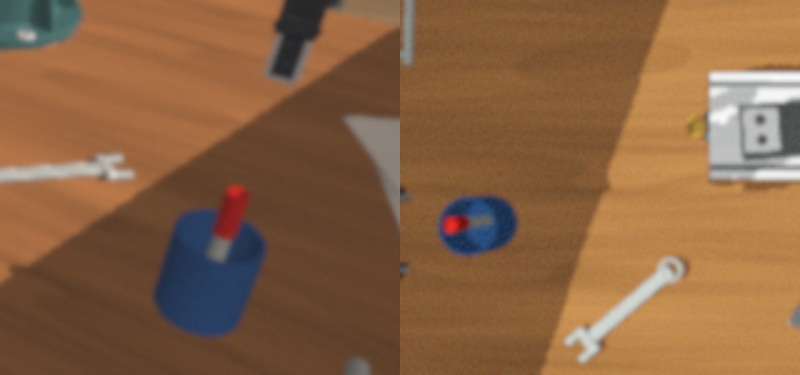

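The pin leans in the upright pot, grip clear of the rim (scene crop (232,210)), and it's released. Now I measure rib, line, plate yaw and riser edge.

```bash
cat > pl.py <<'E'
from h import *
def blob(n,im,d,p,y0=-.2,y1=.14,v=True):
    hsv=cv2.cvtColor(im,cv2.COLOR_RGB2HSV).astype(int);H,S,V=hsv[...,0],hsv[...,1],hsv[...,2]
    vv,uu=np.mgrid[0:400,0:640]; P=pts(d,p,np.c_[uu.ravel(),vv.ravel()]).reshape(400,640,3)
    R=(P[...,0]>.47)&(P[...,0]<.64)&(P[...,1]>y0)&(P[...,1]<y1)&(d>0)&(uu>240)&(uu<400)
    def fit(nm,m,z):
        q=plane(p,np.c_[uu[m],vv[m]],z)[:,:2]; c=q.mean(0)
        w,U=np.linalg.eigh(np.cov((q-c).T)); a=U[:,1]; a=a*np.sign(a[1]+1e-9)
        s=(q-c)@a; print(n,nm,m.sum(),"c",c.round(4),"ang from y",round(float(np.arctan2(-a[0],a[1])),3),"len",np.ptp(s).round(3)); return c
    yl=R&(H>=19)&(H<32)&(S>110)&(V>100)&(P[...,2]>.06)&(P[...,2]<.08); fit("line",yl,.07)
    o=R&(H>=4)&(H<18)&(S>185)&(V>120)&(P[...,2]>.085)
    if n=="top": fit("rib",o,.112)
    else: q=P[o]; print("rib scene",o.sum(),np.percentile(q,[3,50,97],0).round(4))
    if n=="top":
        # riser end edge: rows of bright->dark transition at z .06 (subpixel), side edges too
        g=cv2.cvtColor(im,cv2.COLOR_RGB2GRAY).astype(float)
        e=[]
        for r in list(range(184,191))+list(range(208,219)):
            l=np.diff(g[r,262:285]); k=l.argmax(); w=l[max(k-1,0):k+2]; e.append((262+.5+np.average(np.arange(max(k-1,0),k+2),weights=np.clip(w,0.01,None)),r))
        q=plane(p,e,.06); k=np.polyfit(q[:,0],q[:,1],1); print("edge y at x=.558",np.polyval(k,.558).round(4),"slope",k[0].round(3),"std",np.std(q[:,1]-np.polyval(k,q[:,0])).round(4))
        for nm,ra,sg in(("far",range(170,190),1),("near",range(212,230),-1)):
            e=[]
            for c in range(280,355,3):
                l=sg*np.diff(g[ra.start:ra.stop,c]); kk=l.argmax(); e.append((c,ra.start+.5+kk))
            z=.06; q=plane(p,e,z); k=np.polyfit(q[:,1],q[:,0],1); r_=q[:,0]-np.polyval(k,q[:,1]); g2=abs(r_)<.004; k=np.polyfit(q[g2,1],q[g2,0],1); print(nm,"x at y=-.045",np.polyval(k,-.045).round(4),"slope dx/dy",k[0].round(4))
E
python3 - <<'E'
from pl import *
t=np.load("top1.npz"); blob("top",t['im'],t['d'],imaging.camera_params("top"))
s=np.load("scene0.npz"); blob("scene",s['im'],s['d'],imaging.camera_params("scene"))
s=np.load("scene0.npz");p=imaging.camera_params("scene")
# riser corners in scene by depth: points on end face / top
d=s['d'];vv,uu=np.mgrid[0:400,0:640];P=pts(d,p,np.c_[uu.ravel(),vv.ravel()]).reshape(400,640,3)
m=(abs(P[...,2]-.06)<.003)&(abs(P[...,0]-.557)<.08)&(abs(P[...,1]+.03)<.16)&(d>0)
print("scene top face lo/hi",np.percentile(P[m],[.5,99.5],0).round(4))
for x in(.50,.52,.54,.57,.59,.61):
    q=P[m&(abs(P[...,0]-x)<.008)]; print(x,q[:,1].max().round(4))
E
```

```text
top line 56 c [ 0.5605 -0.0856] ang from y -1.489 len 0.062
top rib 42 c [ 0.5646 -0.1428] ang from y 0.133 len 0.033
edge y at x=.558 0.0897 slope -0.047 std 0.0061
far x at y=-.045 0.6261 slope dx/dy -0.0022
near x at y=-.045 0.5104 slope dx/dy -0.0005
scene line 61 c [ 0.5677 -0.0838] ang from y -1.48 len 0.07
rib scene 154 [[ 0.5588 -0.1594  0.086 ]
 [ 0.5719 -0.1386  0.1043]
 [ 0.5747  0.1166  0.1399]]
scene top face lo/hi [[ 0.4952 -0.1775  0.0572]
 [ 0.6253  0.1096  0.0626]]
0.5 0.0891
0.52 0.0792
0.54 0.0903
0.57 0.113
0.59 0.0905
0.61 0.0907
```

```bash
python3 -m jog '[[[0.05,-0.22,0],[0,0,0],-0.5],[[0.1,-0.45,0],[0,0,0],-0.5],[[0.16,-0.68,0],[0,0,0],-0.5],[[0.21,-0.88,0],[0,0,0],-0.5],[[0.21,-0.88,0],[0,0,0],-0.5]]'
python3 -m jog '[[[0.05,-0.22,0],[0,0,0],-0.5],[[0.1,-0.45,0],[0,0,0],-0.5],[[0.16,-0.68,0],[0,0,0],-0.5],[[0.21,-0.88,0],[0,0,0],-0.5],[[0.21,-0.88,0],[0,0,0],-0.5]]'
python3 -m jog '[[[0.05,-0.22,0],[0,0,0],-0.5],[[0.1,-0.45,0],[0,0,0],-0.5],[[0.16,-0.68,0],[0,0,0],-0.5],[[0.21,-0.88,0],[0,0,0],-0.5],[[0.21,-0.88,0],[0,0,0],-0.5]]'
python3 -m jog '[[[0.05,-0.22,0],[0,0,0],-0.5],[[0.1,-0.45,0],[0,0,0.1],-0.5],[[0.16,-0.68,0],[0,0,0.17],-0.5],[[0.22,-0.87,0],[0,0,0.17],-0.5],[[0.22,-0.87,0],[0,0,0.17],-0.5],[[0.22,-0.87,-0.2],[0,0,0.17],-0.5],[[0.22,-0.87,-0.5],[0,0,0.17],-0.5],[[0.22,-0.87,-0.5],[0,0,0.17],-0.5],[[0.22,-0.87,-0.5],[0,0,0.17],-0.5]]'
python3 - <<'E'
from pl import *
im,d,p=grab("top"); blob("top",im,d,p)
im,d,p=grab("scene"); blob("scene",im,d,p)
E
```

```text
time_s: 9.65
ee_pos: [0.4694, 0.2477, 0.2564]
ee_rot: [0.71, 0.705, -0.002, -0.0]
wrist_force: [-0.0, 0.8, 0.5]
gripper_width: 0.751
gripper_force: 0.0
time_s: 10.15
ee_pos: [0.5014, 0.1169, 0.2569]
ee_rot: [0.71, 0.705, -0.001, -0.0]
wrist_force: [-0.6, -0.1, 0.3]
gripper_width: 0.749
gripper_force: 0.0
time_s: 10.65
ee_pos: [0.5335, -0.0146, 0.2572]
ee_rot: [0.709, 0.705, -0.001, -0.0]
wrist_force: [-0.5, 0.7, -0.2]
gripper_width: 0.751
gripper_force: 0.0
time_s: 11.55
ee_pos: [0.5649, -0.1413, 0.1826]
ee_rot: [0.678, 0.736, -0.0, -0.002]
wrist_force: [0.5, 0.6, 0.7]
gripper_width: 0.752
gripper_force: 0.0
top line 35 c [ 0.5717 -0.0847] ang from y -1.516 len 0.043Traceback (most recent call last):
  File "<stdin>", line 2, in <module>
  File "pl.py", line 12, in blob
    if n=="top": fit("rib",o,.112)
                 ~~~^^^^^^^^^^^^^^
  File "pl.py", line 7, in fit
    q=plane(p,np.c_[uu[m],vv[m]],z)[:,:2]; c=q.mean(0)
      ~~~~~^^^^^^^^^^^^^^^^^^^^^^^^
  File "h.py", line 14, in plane
    r,o=pts(None,p,uv); return o+r*((z-o[2])/r[:,2])[:,None]
        ~~~^^^^^^^^^^^
  File "h.py", line 8, in pts
    n=cv2.undistortPoints(uv[:,None],K,np.array(p['D'],float))[:,0]
      ~~~~~~~~~~~~~~~~~~~^^^^^^^^^^^^^^^^^^^^^^^^^^^^^^^^^^^^^
cv2.error: OpenCV(4.12.0) /io/opencv/modules/calib3d/src/undistort.dispatch.cpp:347: error: (-215:Assertion failed) CV_IS_MAT(_src) && CV_IS_MAT(_dst) && (_src->rows == 1 || _src->cols == 1) && (_dst->rows == 1 || _dst->cols == 1) && _src->cols + _src->rows - 1 == _dst->rows + _dst->cols - 1 && (CV_MAT_TYPE(_src->type) == CV_32FC2 || CV_MAT_TYPE(_src->type) == CV_64FC2) && (CV_MAT_TYPE(_dst->type) == CV_32FC2 || CV_MAT_TYPE(_dst->type) == CV_64FC2) in function 'cvUndistortPointsInternal'
```

```bash
python3 -m jog '[[[0,-0.015,-0.2],[0,0,0],-0.5],[[0,-0.015,-0.4],[0,0,0],-0.5],[[0,-0.015,-0.55],[0,0,0],-0.5],[[0,-0.015,-0.64],[0,0,0],-0.5],[[0,-0.015,-0.68],[0,0,0],-0.5],[[0,-0.015,-0.68],[0,0,0],-0.5]]'
python3 -m jog '[[[0,0,0],[0,0,0],0.4],[[0,0,0],[0,0,0],0.4],[[0,0,0],[0,0,0],0.6],[[0,0,0],[0,0,0],0.7],[[0,0,0],[0,0,0],1],[[0,0,0],[0,0,0],1],[[0,0,0],[0,0,0],1],[[0,0,0],[0,0,0],1],[[0,0,0],[0,0,0],1],[[0,0,0],[0,0,0],1]]' 100
python3 - <<'E'
from h import *
print(telemetry.get_obs()['wrist_torque'])
im,d,p=grab("scene"); np.savez("s3.npz",im=im,d=d); cv2.imwrite("pics/s3.png",cv2.resize(im[130:290,230:400],None,fx=3.5,fy=3.5)[...,::-1])
E
```

```text
time_s: 12.2
ee_pos: [0.5664, -0.1455, 0.0819]
ee_rot: [0.678, 0.735, 0.0, 0.0]
wrist_force: [-0.1, -0.6, 0.5]
gripper_width: 0.749
gripper_force: 0.0
time_s: 13.2
ee_pos: [0.5661, -0.1457, 0.0823]
ee_rot: [0.678, 0.735, -0.0, 0.001]
wrist_force: [-2.3, -0.4, 7.0]
gripper_width: 0.145
gripper_force: 97.6
[0.08241511 0.31446862 0.3786081 ]
```

View pics/s3.png

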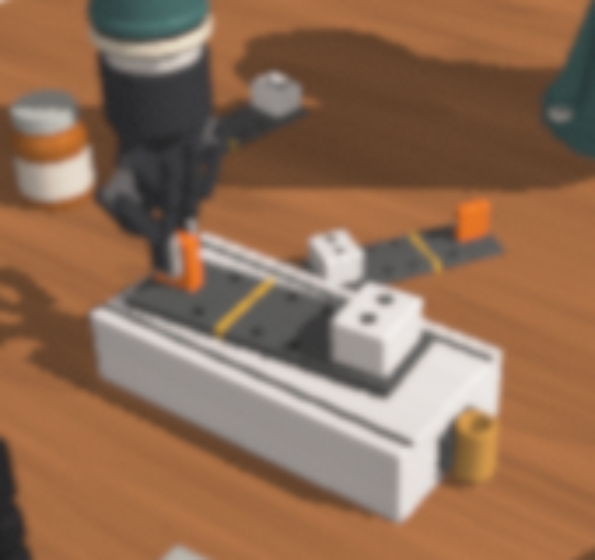

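The rib is held between the fingers (crop (185,260)) and the plate is still flat on the riser. I slide it outward and straighten it at the same time.

```bash
python3 -m jog '[[[0,0.04,0],[0,0,-0.03],1],[[0,0.1,0],[0,0,-0.06],1],[[0,0.18,0],[0,0,-0.09],1],[[0,0.26,0],[0,0,-0.12],1],[[0,0.34,0],[0,0,-0.15],1],[[0,0.42,0],[0,0,-0.16],1],[[0,0.5,0],[0,0,-0.16],1],[[0,0.58,0],[0,0,-0.16],1],[[0,0.66,0],[0,0,-0.16],1],[[0,0.72,0],[0,0,-0.16],1],[[0,0.75,0],[0,0,-0.16],1],[[0,0.75,0],[0,0,-0.16],1]]'
python3 - <<'E'
from pl import *
print(telemetry.get_obs()['wrist_torque'])
im,d,p=grab("scene"); blob("scene",im,d,p); np.savez("s4.npz",im=im,d=d); a=cv2.resize(im[130:290,230:390],None,fx=2.5,fy=2.5)
T,td,tp=grab("top"); np.savez("t4.npz",im=T,d=td); b=cv2.resize(T[120:280,230:390],None,fx=2.5,fy=2.5)
cv2.imwrite("pics/s4.png",np.hstack([a,b])[...,::-1])
try: blob("top",T,td,tp)
except Exception as e: print("norib")
E
```

```text
time_s: 14.45
ee_pos: [0.5669, -0.0333, 0.0823]
ee_rot: [0.706, 0.708, 0.0, 0.001]
wrist_force: [-0.2, -2.2, 6.5]
gripper_width: 0.149
gripper_force: 97.8
[-0.20830914  0.11231909  0.09092087]
scene line 65 c [0.5744 0.0286] ang from y -1.536 len 0.069
rib scene 39 [[ 0.5673 -0.0176  0.0859]
 [ 0.5734 -0.0142  0.0991]
 [ 0.5759 -0.0117  0.1131]]
top line 10 c [0.5419 0.0266] ang from y -1.563 len 0.009
norib
```

View pics/s4.png

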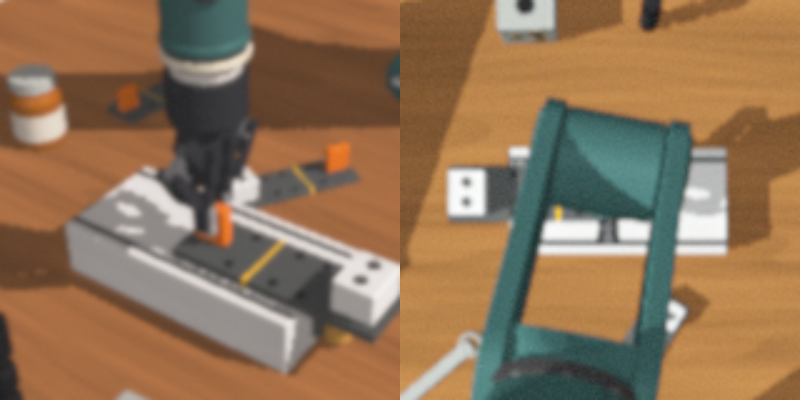

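The plate is nearly straight with its nose over the edge, level (scene crop: line at (262,262), valve body at (370,285)). The line has moved 112 mm, as commanded. About 62 mm remain.

```bash
python3 -m jog '[[[0,0.04,0],[0,0,-0.02],1],[[0,0.08,0],[0,0,-0.04],1],[[0,0.14,0],[0,0,-0.05],1],[[0,0.2,0],[0,0,-0.05],1],[[0,0.26,0],[0,0,-0.05],1],[[0,0.32,0],[0,0,-0.05],1],[[0,0.36,0],[0,0,-0.05],1],[[0,0.39,0],[0,0,-0.05],1],[[0,0.41,0],[0,0,-0.05],1],[[0,0.41,0],[0,0,-0.05],1],[[0,0.41,0],[0,0,-0.05],1]]'
python3 - <<'E'
from pl import *
print(telemetry.get_obs()['wrist_torque'])
im,d,p=grab("scene"); blob("scene",im,d,p); np.savez("s5.npz",im=im,d=d); a=cv2.resize(im[150:290,270:430],None,fx=5,fy=4.2,interpolation=2)
cv2.imwrite("pics/s5.png",a[...,::-1])
vv,uu=np.mgrid[0:400,0:640];P=pts(d,p,np.c_[uu.ravel(),vv.ravel()]).reshape(400,640,3)
# plate top flatness
m=(abs(P[...,2]-.07)<.006)&(abs(P[...,0]-.57)<.03)&(P[...,1]>.06)&(P[...,1]<.14)&(im.max(2)<110)
q=P[m]; A=np.c_[q[:,:2],np.ones(len(q))]; print("plate plane",m.sum(),np.linalg.lstsq(A,q[:,2],rcond=None)[0].round(4),q.mean(0).round(4))
# riser end edge: project known edge line to check
def proj(X):
    T=np.linalg.inv(p['world_from_camera']); c=(T[:3,:3]@X+T[:3,3]); K=np.array([[p['fx'],0,p['cx']],[0,p['fy'],p['cy']],[0,0,1]])
    return cv2.projectPoints(np.array([[c[0],-c[1],-c[2]]]),np.zeros(3),np.zeros(3),K,np.array(p['D']))[0].ravel()
for x in(.492,.53,.59,.622): u=proj(np.array([x,.09,.06])); print(x,u.round(1),"crop",((u-[270,150])*[5,4.2]).round(0))
# subpixel top->end face edge along world y at given x, luminance profile
g=cv2.cvtColor(im,cv2.COLOR_RGB2GRAY).astype(np.float32)
for x in(.50,.51,.515,.60,.605,.61,.615):
    ys=np.arange(.07,.105,.0005); uv=np.array([proj(np.array([x,y,.06])) for y in ys],np.float32)
    l=cv2.remap(g,uv[None,:,0],uv[None,:,1],1)[0]; dl=np.diff(l); k=abs(dl).argmax(); print(x,ys[k].round(4),dl[k].round(1),l[::8].round(0))
E
```

```text
time_s: 15.65
ee_pos: [0.5672, 0.0273, 0.0824]
ee_rot: [0.715, 0.699, 0.0, 0.002]
wrist_force: [-0.5, -5.3, 6.6]
gripper_width: 0.145
gripper_force: 98.1
[-0.83281697  0.10275938  0.0827051 ]
scene line 70 c [0.5771 0.0888] ang from y 1.565 len 0.072
rib scene 40 [[0.5678 0.0395 0.0857]
 [0.5745 0.0459 0.1004]
 [0.5774 0.0482 0.1125]]
plate plane 502 [ 0.0028 -0.0022  0.0685] [0.5711 0.1029 0.0698]
0.492 [373.6 229. ] crop [518. 332.]
0.53 [365.8 237.2] crop [479. 366.]
0.59 [352.5 251.3] crop [413. 425.]
0.622 [344.9 259.4] crop [375. 459.]
0.5 0.0925 -6.7 [206. 202. 202. 199. 207. 199. 152. 123. 121.]
0.51 0.0975 -8.6 [160. 160. 158. 164. 168. 199. 211. 162. 124.]
0.515 0.0985 -8.6 [213. 207. 210. 211. 214. 223. 225. 205. 145.]
0.6 0.0795 5.1 [ 75.  72.  79. 110. 120.  88.  72.  69.  68.]
0.605 0.0825 3.1 [ 97.  92.  93.  99. 118. 115.  98.  93.  88.]
0.61 0.0885 3.6 [105. 103. 104. 104. 119. 136. 134. 126. 123.]
0.615 0.0955 -5.1 [154. 157. 160. 162. 170. 187. 168. 138. 134.]
```

View pics/s5.png

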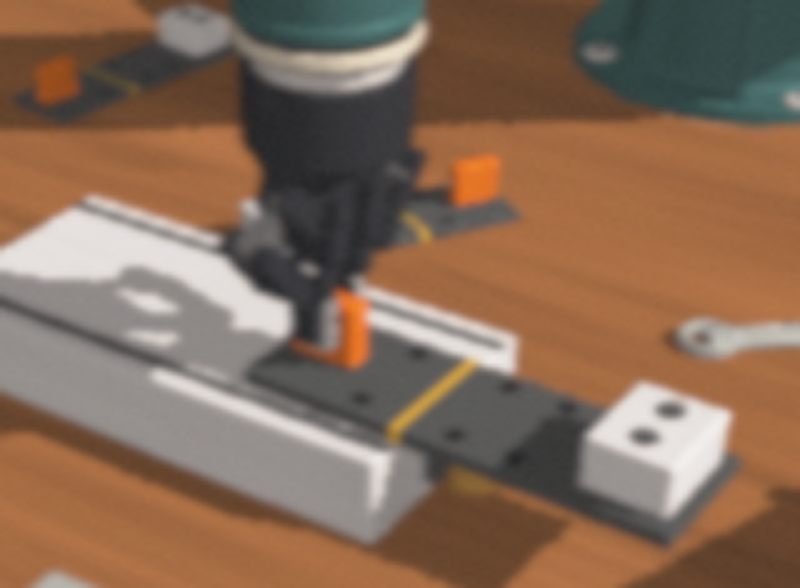

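```bash
python3 - <<'E'
from h import *
p=imaging.camera_params("scene"); vv,uu=np.mgrid[0:400,0:640]
for f in("scene0","s3","s5"):
    s=np.load(f+".npz"); d=s['d']; P=pts(d,p,np.c_[uu.ravel(),vv.ravel()]).reshape(400,640,3)
    for x0,x1 in((.495,.53),(.58,.62)):
        m=(P[...,2]>.01)&(P[...,2]<.05)&(P[...,0]>x0)&(P[...,0]<x1)&(abs(P[...,1]-.09)<.012)&(d>0)
        q=P[m]; print(f,x0,m.sum(),np.percentile(q[:,1],[20,50,80]).round(4) if m.sum() else "")
    # long side face gives x; nose front face
    m=(P[...,2]>.01)&(P[...,2]<.05)&(abs(P[...,0]-.622)<.01)&(P[...,1]>-.1)&(P[...,1]<.06)
    q=P[m]; print(" side x",np.median(q[:,0]).round(4),"slope",np.polyfit(q[:,1],q[:,0],1)[0].round(4))
    if f=="s5":
        m=(P[...,2]>.072)&(P[...,2]<.1)&(P[...,1]>.19)&(P[...,1]<.25)&(abs(P[...,0]-.57)<.05); q=P[m]; print("body max y,x",np.percentile(q,[50,97,99.5],0).round(4))
        for x0 in(.55,.56,.57,.58,.59):
            m=(abs(P[...,0]-x0)<.005)&(P[...,2]>.055)&(P[...,2]<.08)&(P[...,1]>.19)&(P[...,1]<.25); print(x0,P[m][:,1].max().round(4))
E
```

```text
scene0 0.495 29 [0.0896 0.09   0.0904]
scene0 0.58 115 [0.0896 0.09   0.0907]
 side x 0.624 slope -0.0001
s3 0.495 63 [0.0895 0.0898 0.0903]
s3 0.58 120 [0.0895 0.0901 0.0906]
 side x 0.6239 slope -0.0009
s5 0.495 10 [0.0898 0.0901 0.0908]
s5 0.58 109 [0.0895 0.09   0.0906]
 side x 0.6239 slope 0.0011
body max y,x [[0.5972 0.2137 0.0855]
 [0.5993 0.2188 0.0992]
 [0.5996 0.2191 0.0996]]
0.55 0.2247
0.56 0.2243
0.57 0.2245
0.58 0.2239
0.59 0.2245
```

The edge is at y = 0.0900 and the line at about 0.0885 ± 0.001. The plate is level (slope 0.002) and straight. I nudge it 1.5 mm, settle, and check.

```bash
python3 -m jog '[[[0,0.01,0],[0,0,0],1],[[0,0.01,0],[0,0,0],1],[[0,0.01,0],[0,0,0],1],[[0,0.01,0],[0,0,0],1],[[0,0.01,0],[0,0,0],1]]'
python3 - <<'E'
from pl import *
im,d,p=grab("scene"); blob("scene",im,d,p)
vv,uu=np.mgrid[0:400,0:640];P=pts(d,p,np.c_[uu.ravel(),vv.ravel()]).reshape(400,640,3)
m=(abs(P[...,2]-.07)<.006)&(abs(P[...,0]-.57)<.03)&(P[...,1]>.06)&(P[...,1]<.14)&(im.max(2)<110)
q=P[m]; print(np.linalg.lstsq(np.c_[q[:,:2],np.ones(len(q))],q[:,2],rcond=None)[0].round(4))
m=(abs(P[...,0]-.57)<.02)&(P[...,2]>.055)&(P[...,2]<.08)&(P[...,1]>.19)&(P[...,1]<.25); print("nose",P[m][:,1].max().round(4))
h=cv2.cvtColor(im,cv2.COLOR_RGB2HSV).astype(int); m=((h[...,0]<5)|(h[...,0]>173))&(h[...,1]>150)&(uu>470)&(uu<540)&(vv>200)&(vv<300); print("pin",np.median(P[m],0).round(3))
E
```

```text
time_s: 16.2
ee_pos: [0.5672, 0.0283, 0.0825]
ee_rot: [0.715, 0.699, 0.0, 0.002]
wrist_force: [-0.3, -7.3, 7.9]
gripper_width: 0.151
gripper_force: 98.3
scene line 75 c [0.5768 0.0898] ang from y 1.562 len 0.072
rib scene 38 [[0.5674 0.0398 0.0857]
 [0.5747 0.0467 0.1019]
 [0.5768 0.0492 0.1122]]
[ 0.0035 -0.0045  0.0683]
nose 0.2259
pin [0.446 0.382 0.12 ]
```

```bash
python3 -c "
from cell import bot
print(bot.finish_job())"
```

```text
the job is handed in; nothing more can be done
None
```

I handed the job in at about 16 s on the robot's clock. The pin leans in the upright pot, let go. The plate is held level and straight, its yellow line measured within about 2 mm of the riser's edge. The hand-in returned no verdict.

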